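Press the bush home with the toggle clamp, then lift out the seat board and hold it level

TASK

With the board lying in its nest, swing the red-handled toggle clamp over onto it so that the clamp presses the brass bush fully home, then swing the clamp back well past upright so that it stays open. Then lift the black seat board straight up out of the nest, keeping it level, and finish while still holding it in the gripper about 10 cm above its bed, steady, level and clear of nest and clamp. Do not disturb the other things on the bench.

Things in the scene. Friction and masses are not known exactly. Their poses are not given: they have to be found in the camera images.
- nest: Fixed aluminium nest plate, x -55 to 55, y -85 to 115 mm, 12 mm thick; origin on the bench under the centre of the board's bed. Steel stops, 14 mm above the plate, leave the board 2 mm play: at its ends, and beside its long sides only at the corners (|y| 40 to 52, out to |x| 35 mm); mid-sides are free. Blue clamp bracket, 92 mm tall, at y +90. Place and yaw (within 0.4 rad) vary.
- board: Loose black seat board block, 50 (x) x 110 (y) x 36 mm high, origin under its centre, with its bush 0.21 to 0.37 kg, lying on the nest plate (12 mm above the bench), axes along the nest's. A brass bracket 26 x 30 x 8 mm on top at y -38 mm makes it balance about 11 mm to -y of its middle. The brass bush is in its top at x = y = 0.
- board_grip (a point): Point inside the seat board over its balance point: 11 mm to -y of the middle, 22 mm above its underside. Grip across the 50 mm width (along the board's x).
- bush (a joint): How far the brass bush (flange diameter 22 mm, 3 mm thick) stands proud of its seat, in m: 0 is fully home, flange on the board; 5 to 7.5 mm at the start. A tight fit: it takes about 10 N to push down, more than the clamp's own weight gives.
- clamp (a joint): Toggle clamp arm angle, rad: 0 level over the board, rubber pad on the home bush (it meets a proud bush at 0.05 to 0.09); 1.57 upright; 2.0 open stop, leaning away from the board. Range -0.03 to 2.0. Damped (0.15 N m s/rad), slight friction; well off upright it falls slowly to the side it leans to. Starts open, 1.7 to 2.0.
- clamp_handle (a point): Middle of the clamp's red grip, a bar 14 mm in diameter along the nest's x axis, sticking out 58 mm to the nest's -x side of the blue arm (14 mm wide); this point is 32 mm from the arm's centre line and 125 mm from the hinge axis. The pad is 90 mm from the hinge axis.
- clamp_hinge (a point): Fixed point on the clamp's hinge axis (which runs along the nest's x), level with the handle point: in the nest frame at x -32, y +90, z 82 mm. The handle point at angle q is this point plus, in the nest frame, (0, -125 cos q, +125 sin q) mm.
- bell: Loose brass bell dome, 92 mm across, 54 mm high, origin under its centre. Leave alone.
- screwdriver: Loose bone-handled screwdriver, 190 mm long, lying beyond the nest (on its +x side). Leave alone.
- oilcan: Loose copper oil can, 76 mm across, spout to 158 mm high, origin under its centre. Leave alone.
- weight: Loose brass clock weight, upright cylinder 56 mm across, 90 mm high. Leave alone.
- loupe: Loose black eye loupe, 40 mm across and 40 mm high. Leave alone.
Not all that is in view belongs to the job. What is shaped like the nest but purple or turquoise is not meant.

How it is judged (in metres and radians):
On the way, in this order (a step that is already met when the one before it is completed fails the run):
1. the clamp arm comes over onto the bush while that still stands proud (value of joint clamp below 0.2 rad and value of joint bush above 0.003 m), for 0.04 s.
2. the clamp has pressed the bush home (value of joint clamp below 0.04 rad and value of joint bush below 0.0015 m), for 0.1 s.
3. the clamp is swung back past upright, the board still in the nest (value of joint clamp above 1.62 rad and z of board in the frame of nest below 0.03 m), for 0.2 s.
At the end, for the whole second after the job is handed in: The fingers hold the seat board still (under 20 mm/s and 0.15 rad/s), its underside 60 to 180 mm above the nest plate, within 60 mm sideways of the bed's centre, level within 0.1 rad, not touching nest or clamp; the bush is home within 1.5 mm and the clamp stands open past upright (over 1.62 rad) (z of board in the frame of nest between 0.072 and 0.192 m and horizontal distance between board and nest below 0.06 m and angle between board's own z axis and vertical below 0.1 rad and linear speed of board below 0.02 m/s and angular speed of board below 0.15 rad/s and contact force between board and the fingers above 2 N and contact force between board and nest below 0.1 N and value of joint clamp above 1.62 rad and value of joint bush below 0.0015 m); the arm keeps its last pose, push and grip.
It fails at once if the board is tipped by more than 0.25 rad (angle between board's own z axis and vertical above 0.25 rad).
It fails at once if a bystander is moved by more than 20 mm (distance of any of bell, screwdriver, oilcan, weight, loupe from where it was at the start of the episode above 0.02 m).
It also fails if it takes over 59 s, if anything falls off the work surface, if the arm or the gripper's body presses on something with over 40 N, if the wrist force passes 120 N, or if a joint passes its speed limit or range.

ROBOT

A 6-joint arm with a two-finger parallel gripper is mounted at the origin on the work surface. World frame = base frame: x ahead of the robot, y to its left, z up, the work surface at z = 0. Lengths are in m, angles in degrees, forces in N, time in s.
With the tool pointing down it reaches from about 0.3 to 0.95 m from the base axis. Payload 3.1 kg.
Tool frame: the origin (TCP) lies midway between the tips of the shut fingers; the grasp point (between the pads) lies tcp_to_grasp behind it (tcp_to_grasp is the distance from the TCP to the grasp point, in m); z points along the fingers, y is the direction in which the jaws open and shut (so a half turn about z gives the same grasp; the last joint's range is limited). The gripper opens to 85 mm and grips with 20 to 120 N. Pads are 22 mm wide; open, the fingers measure 114 mm over their backs; the gripper's body (76 mm by 85 mm) begins 54 mm behind the grasp point. The pads swing forward as they close: fully open they stand 13 mm farther back than shut.
Start: joints at [62.412, 17.653, 93.61, -0, 68.738, -3.994], TCP at [0.25, 0.573, 0.195] pointing down, gripper open.
Joint ranges: [-175.34, 175.34], [-45.06, 112.39], [2.9, 150.54], [-68.45, 248.45], [3.09, 151.38], [-168.51, 168.51]. Speed limits (degrees/s): [159.86, 159.86, 180, 180, 180, 180].

INTERFACE

Orientations are given as [roll, pitch, yaw] about the fixed x, y, z axes, in that order (R = Rz(yaw) Ry(pitch) Rx(roll)).
In Python, from rig import * gives the robot as it stands. The module is installed in compiled form; this text tells all that it offers.
- The arm moves only by the shell command python3 -m pendant 'ROWS'. ROWS is JSON, a list of rows, each an object of numbers: "gripper": the closure in counts, from 0 (fully open) to 255 (shut); "x", "y", "z": the shift along the tool's x, y, z in units of 25 mm (1.0 is 25 mm); "wx", "wy", "wz": the turn, a rotation vector about the tool's x, y, z in units of 6 degrees (1.0 is 6 degrees). In form: [{"gripper": .., "x": .., "y": .., "z": .., "wx": .., "wy": .., "wz": ..}, ...]. A call has 1 to 10 rows; each row shifts and turns the commanded pose from where the row before left it, along the tool's axes as they then stand; what a row does not reach is not made up. A row lasts 1/10 s, in which the tool goes at most 50 mm and 8.59 degrees, less where a joint would pass 70% of its speed; a pose out of reach is approached as far as the arm can. A call is refused whole if a number of a shift passes 1 or a number of a turn 1, either way. A call with a gripper value outside its range is refused whole. The fingers move at their own pace and stop on an object; the grip force is fixed at half the most. Time passes only in rows, so rows that do not move let the fingers close. It gives the time, the measured TCP pose, the force and the opening at its end, in the units of the state.
- sense(): the state, without advancing time (a new reading comes with each control period).
- snapshot(name): name is "scene" or "top" or "wrist"; returns a dict with "image" (384x512x3 uint8, red, green, blue), "depth" (384x512 float32, m along the optical axis (not along the pixel's ray), 0 where there is no reading), "fov_y" (degrees; the focal length in pixels is half the picture's height over the tangent of half this angle, whatever the lens; pixels are square), "cx", "cy" (the principal point, pixels), "view" (4x4, takes a point from world to camera coordinates). Camera axes: x right, y down, z forward; pixel columns grow to the right and rows downward; lengths in m; the calibration is good to about 2 mm. A picture is of the moment at which its call begins.
- close_job(): hands the job in, once; it reports no verdict.
The state is a dict: "time_s": time; "joint_pos": joint angles; "qvel": joint speeds; "joint_efforts": joint torques, N m; "eef_pos": TCP position; "tcp_rot": TCP orientation; "ft_force": force on the tool from outside, world axes, zero at the start; "moment": the same for the moment, N m; "finger_gap": opening from 0.0 (shut) to 1.0 (fully open).
Only numpy, scipy, OpenCV 4.12 (cv2) and the standard library are available. Lean on these libraries where they do the work, as an engineer would, in place of code of your own. Each camera call takes 0.05 s, during which the arm holds its last target. There are 200 camera calls.

## Working session

There is one attempt and no reset: what is moved stays moved. The work goes in short steps, Python scripts to look and compute and a shell command to move; the robot and the scene stay as the last step left them, time stands still between calls to the robot, and variables do not carry over. Pictures are saved under pics/ and viewed, about 8 in all and at most 12, crops included, and the job is handed in when it is done.

```bash
mkdir -p pics; cat > h.py <<'E'
from rig import *
import numpy as np, cv2
def shot(n,f):
    s=snapshot(n); cv2.imwrite('pics/'+f+'.png',cv2.cvtColor(s['image'],cv2.COLOR_RGB2BGR)); np.savez('pics/'+f+'.npz',**s); return s
def ray(s,u,v):
    f=s['image'].shape[0]/2/np.tan(np.radians(float(s['fov_y']))/2)
    d=np.array([(u-s['cx'])/f,(v-s['cy'])/f,1.]); V=np.array(s['view']); R=V[:3,:3]
    return -R.T@V[:3,3], R.T@d
def onz(s,u,v,z):
    o,d=ray(s,u,v); return o+d*(z-o[2])/d[2]
def pt(s,u,v):
    o,d=ray(s,u,v); return o+d*s['depth'][int(v),int(u)]
E
python3 - <<'E'
from h import *
a=shot('scene','s0');b=shot('top','t0')
print(sense())
import cv2
print(a['fov_y'],b['fov_y'],a['view'],b['view'])
im=np.hstack([a['image'],b['image']]);im=cv2.resize(im,(800,300),interpolation=cv2.INTER_AREA)
cv2.imwrite('pics/both.png',im[:,:,::-1])
E
```

```text
{'time_s': 0.1, 'joint_pos': array([ 6.24118496e+01,  1.77016240e+01,  9.36811266e+01, -7.48107250e-04,
        6.87388789e+01, -3.99361127e+00]), 'qvel': array([ 0.08893947, -0.14743507, -0.10738155, -0.03953896,  0.116459  ,
        0.00483504]), 'joint_efforts': array([-8.68707484e-04, -4.16408157e+01, -2.77643716e+01, -9.95044115e-05,
        3.96597519e-03, -3.16618105e-05]), 'eef_pos': array([0.24981175, 0.57200694, 0.19404825]), 'tcp_rot': array([-1.79878617e+02, -7.77598900e-03,  1.56405725e+02]), 'ft_force': array([-0.23389071, -0.55507322, -0.30828975]), 'moment': array([-0.02794562, -0.04838322, -0.04180822]), 'finger_gap': 1.0018271541303398}
45.493400600174624 57.52849665360133 [[-0.80555779  0.59251117  0.00267629  0.44815366]
 [ 0.49957139  0.68161491 -0.53463028 -0.2152901 ]
 [-0.31859861 -0.42933859 -0.84508183  1.70297422]
 [ 0.          0.          0.          1.        ]] [[-1.90689978e-02 -9.99818002e-01 -5.79666872e-04 -2.15579333e-02]
 [-9.83805726e-01  1.88669441e-02 -1.78242340e-01  5.27208426e-01]
 [ 1.78220837e-01 -2.82862320e-03 -9.83986449e-01  1.11414348e+00]
 [ 0.00000000e+00  0.00000000e+00  0.00000000e+00  1.00000000e+00]]
```

View pics/t0.png

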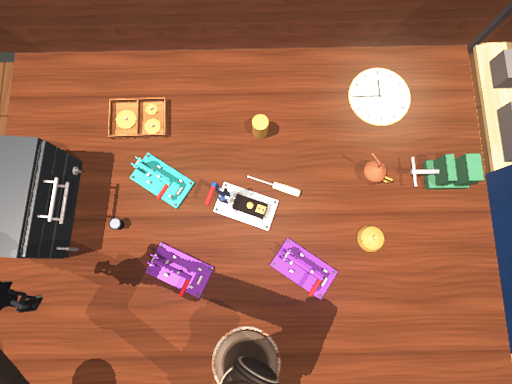

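View pics/s0.png

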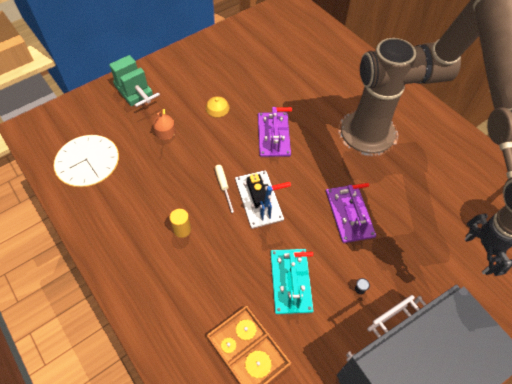

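Candidates in the top view are the aluminium nest with the black board (246,205), purple nests (180,270) and (304,268), and the turquoise nest (162,180). The bare-metal one at (246,205) matches the description, so I'll check it in one crop while measuring.

```bash
python3 - <<'E'
from h import *
s=dict(np.load('pics/t0.npz'));im=s['image']
hsv=cv2.cvtColor(im,cv2.COLOR_RGB2HSV)
roi=np.zeros(im.shape[:2],np.uint8);roi[172:240,198:290]=1
pl=((hsv[...,1]<60)&(hsv[...,2]>130)&(roi>0)).astype(np.uint8)
n,l,st,c=cv2.connectedComponentsWithStats(pl);k=1+np.argmax(st[1:,4]);v,u=np.nonzero(l==k)
P=np.array([onz(s,a,b,.012)[:2] for a,b in zip(u,v)])
r=cv2.minAreaRect((P*1000).astype(np.float32));print('plate',r, cv2.boxPoints(r))
for nm,m,z in [('red',((hsv[...,0]<6)|(hsv[...,0]>174))&(hsv[...,1]>190)&(hsv[...,2]>90),.2),('brass',(hsv[...,0]>20)&(hsv[...,0]<32)&(hsv[...,1]>130)&(hsv[...,2]>150),.055),('blue',(hsv[...,0]>105)&(hsv[...,0]<125)&(hsv[...,1]>120),.1)]:
    n,l,st,c=cv2.connectedComponentsWithStats((m&(roi>0)).astype(np.uint8))
    for i in range(1,n):
        if st[i,4]>5: print(nm,st[i],c[i],onz(s,*c[i],z),'depthpt',pt(s,*np.round(c[i])))
print(pt(s,372,238),pt(s,116,224))
cv2.imwrite('pics/crop.png',cv2.resize(im[165:245,190:310],None,fx=6,fy=6,interpolation=cv2.INTER_CUBIC)[:,:,::-1])
E
```

```text
plate ((506.0561828613281, -2.8025894165039062), (209.29043579101562, 112.1761245727539), 69.53080749511719) [[ 416.91467  -81.22634]
 [ 522.00806 -120.45475]
 [ 595.1977    75.62116]
 [ 490.1043   114.84957]]
blue [212 182   5   4  12] [213.75       183.66666667] [0.56328486 0.09220189 0.1       ] depthpt [0.53768251 0.07930481 0.21015068]
[ 0.38440612 -0.4170275   0.04609488] [0.44674267 0.42094894 0.04007982]
```

View pics/crop.png

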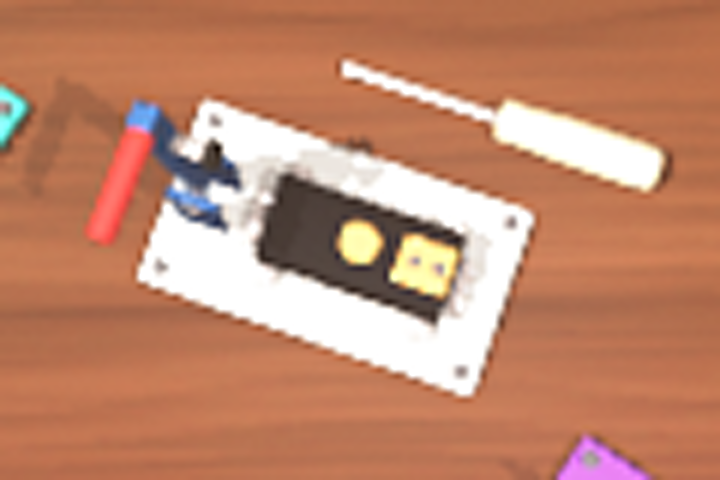

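The crop shows the open red-handled clamp at top-left with its handle at (120,185). The black board has its bush at (360,243) and bracket at (425,265), and the screwdriver lies on the +x side. That confirms the choice, so next I'll refine by triangulating and raise the arm.

```bash
cat > m.py <<'E'
from h import *
a=dict(np.load('pics/s0.npz'));b=dict(np.load('pics/t0.npz'))
def blobs(s,box,m):
    x0,y0,x1,y1=box;r=np.zeros(s['image'].shape[:2],bool);r[y0:y1,x0:x1]=1
    n,l,st,c=cv2.connectedComponentsWithStats((m&r).astype(np.uint8))
    return [(st[i],c[i],cv2.minAreaRect(np.argwhere(l==i)[:,::-1].astype(np.float32))) for i in range(1,n) if st[i,4]>8]
for nm,s,box in [('scene',a,(230,165,300,232)),('top',b,(198,172,290,240))]:
    h=cv2.cvtColor(s['image'],cv2.COLOR_RGB2HSV).astype(int);H,S,V=h[...,0],h[...,1],h[...,2]
    R,G,B=[s['image'][...,i].astype(int) for i in range(3)]
    print(nm,'red',[(k[0][4],k[1],k[2]) for k in blobs(s,box,(R>150)&(G<75)&(B<75))])
    print(nm,'brass',[(k[0][4],k[1]) for k in blobs(s,box,(R>150)&(G>120)&(R-B>70))])
E
python3 m.py
```

```text
scene red [(np.int32(90), array([280.94444444, 185.5       ]), ((281.14703369140625, 185.41175842285156), (5.206331729888916, 17.46290397644043), 77.47119140625))]
scene brass [(np.int32(77), array([254.22077922, 177.25974026])), (np.int32(40), array([257.325, 186.15 ]))]
top red []
top brass [(np.int32(237), array([224.8649789, 176.6835443])), (np.int32(18), array([258.44444444, 186.22222222])), (np.int32(22), array([283.31818182, 198.18181818])), (np.int32(129), array([283.56589147, 206.60465116])), (np.int32(43), array([249.51162791, 204.90697674])), (np.int32(78), array([260.26923077, 208.6025641 ])), (np.int32(77), array([204.23376623, 208.77922078])), (np.int32(633), array([245.55450237, 229.86729858])), (np.int32(19), array([274., 239.]))]
```

```bash
python3 -m pendant '[{"gripper":0,"z":-1},{"z":-1,"gripper":0},{"z":-1,"gripper":0},{"z":-1,"gripper":0},{"z":-1,"gripper":0},{"z":-1,"gripper":0}]'; python3 -c "
from rig import *
print(globals().get('tcp_to_grasp'))"
```

```text
0.0187invalid input at $[0]: expected keys gripper, x, y, z, wx, wy, wz
```

```bash
cat >> m.py <<'E'
print('----')
def tri(p,q):
    o1,d1=ray(a,*p);o2,d2=ray(b,*q)
    A=np.stack([d1,-d2],1);t=np.linalg.lstsq(A,o2-o1,rcond=None)[0]
    x1=o1+t[0]*d1;x2=o2+t[1]*d2;return (x1+x2)/2,np.linalg.norm(x1-x2)
print('bush',tri((257.3,186.15),(249.5,204.9)), onz(a,257.3,186.15,.057),onz(b,249.5,204.9,.057))
print('brk',tri((254.2,177.26),(260.27,208.6)),onz(a,254.2,177.26,.056),onz(b,260.27,208.6,.056))
x0,y0=198,185;R=b['image'][y0:220,x0:225].astype(int)
v,u=np.nonzero((R[...,0]>150)&(R[...,1]<95)&(R[...,2]<95));print('topred',len(u),u.mean()+x0,v.mean()+y0,u.min()+x0,u.max()+x0,v.min()+y0,v.max()+y0)
rt=(u.mean()+x0,v.mean()+y0)
print('handle',tri((280.9,185.4),rt),onz(b,*rt,.2))
E
python3 m.py | sed -n '/----/,$p'
python3 -m pendant '[{"gripper":0,"x":0,"y":0,"z":-1,"wx":0,"wy":0,"wz":0},{"gripper":0,"x":0,"y":0,"z":-1,"wx":0,"wy":0,"wz":0},{"gripper":0,"x":0,"y":0,"z":-1,"wx":0,"wy":0,"wz":0},{"gripper":0,"x":0,"y":0,"z":-1,"wx":0,"wy":0,"wz":0},{"gripper":0,"x":0,"y":0,"z":-1,"wx":0,"wy":0,"wz":0},{"gripper":0,"x":0,"y":0,"z":-1,"wx":0,"wy":0,"wz":0}]'
```

```text
----
bush (array([ 0.49932087, -0.02073301,  0.05944122]), np.float64(0.0010276227160085755)) [ 0.49865417 -0.02236246  0.057     ] [ 0.49935718 -0.02033662  0.057     ]
brk (array([ 0.48633687, -0.05550293,  0.05866088]), np.float64(0.00046171470101281833)) [ 0.48537472 -0.05709376  0.056     ] [ 0.48657124 -0.0553951   0.056     ]
topred 38 211.73684210526315 196.71052631578948 207 224 185 216
handle (array([0.50125482, 0.08777408, 0.20193593]), np.float64(0.002976202129299074)) [0.50262431 0.08690672 0.2       ]
time_s: 0.7
eef_pos: [0.25, 0.5723, 0.3454]
tcp_rot: [-179.9, -0.0, 156.4]
ft_force: [0.1, 0.6, 0.3]
finger_gap: 1.002
```

```bash
python3 -m pendant '[{"gripper":0,"x":-1,"y":-0.8,"z":0,"wx":0,"wy":0,"wz":0},{"gripper":0,"x":-1,"y":-0.8,"z":0,"wx":0,"wy":0,"wz":0},{"gripper":0,"x":-1,"y":-0.8,"z":0,"wx":0,"wy":0,"wz":0},{"gripper":0,"x":-1,"y":-0.8,"z":0,"wx":0,"wy":0,"wz":0},{"gripper":0,"x":-1,"y":-0.8,"z":0,"wx":0,"wy":0,"wz":0},{"gripper":0,"x":-1,"y":-0.8,"z":0,"wx":0,"wy":0,"wz":0},{"gripper":0,"x":-1,"y":-0.8,"z":0,"wx":0,"wy":0,"wz":0},{"gripper":0,"x":-1,"y":-0.8,"z":0,"wx":0,"wy":0,"wz":0},{"gripper":0,"x":-1,"y":-0.8,"z":0,"wx":0,"wy":0,"wz":0},{"gripper":0,"x":-1,"y":-0.8,"z":0,"wx":0,"wy":0,"wz":0}]' && python3 -m pendant '[{"gripper":0,"x":-1,"y":-0.8,"z":0,"wx":0,"wy":0,"wz":0},{"gripper":0,"x":-1,"y":-0.8,"z":0,"wx":0,"wy":0,"wz":0},{"gripper":0,"x":-1,"y":-0.8,"z":0,"wx":0,"wy":0,"wz":0},{"gripper":0,"x":-1,"y":-0.8,"z":0,"wx":0,"wy":0,"wz":0},{"gripper":0,"x":-1,"y":-0.8,"z":0,"wx":0,"wy":0,"wz":0},{"gripper":0,"x":-1,"y":-0.8,"z":0,"wx":0,"wy":0,"wz":0},{"gripper":0,"x":-0.9,"y":-0.9,"z":0,"wx":0,"wy":0,"wz":0},{"gripper":0,"x":0,"y":0,"z":0,"wx":0,"wy":0,"wz":-0.55},{"gripper":0,"x":0,"y":0,"z":0,"wx":0,"wy":0,"wz":0}]'
python3 -c "
from h import *
s=shot('wrist','w0');print(s['view'],s['fov_y'])"
```

```text
time_s: 1.7
eef_pos: [0.3993, 0.288, 0.3446]
tcp_rot: [-180.0, -0.0, 156.4]
ft_force: [-0.4, 0.5, 0.8]
finger_gap: 1.0
time_s: 2.6
eef_pos: [0.5002, 0.0888, 0.3445]
tcp_rot: [-180.0, -0.1, 159.6]
ft_force: [-0.3, 0.0, -0.0]
finger_gap: 1.0
[[ 0.34922832  0.93703616 -0.00167627 -0.25686501]
 [ 0.89428561 -0.33276017  0.29920548 -0.50156724]
 [ 0.27980856 -0.10599009 -0.95418723  0.39298248]
 [ 0.          0.          0.          1.        ]] 65.51897741004787
```

View pics/w0.png

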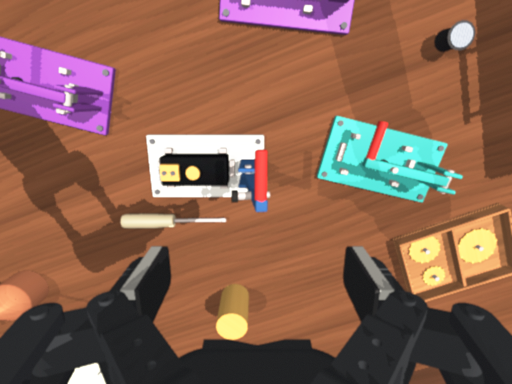

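The wrist view shows the white nest at (205,166), bush (193,173), bracket (170,172) and red bar (261,176) with the blue arm end at (261,206). I'll measure from this one.

```bash
cat > w.py <<'E'
from h import *
import sys
def run(f):
    s=dict(np.load('pics/'+f+'.npz'));im=s['image'].astype(int);R,G,B=im[...,0],im[...,1],im[...,2]
    roi=np.zeros(R.shape,bool);roi[125:215,140:280]=1
    def big(m):
        n,l,st,c=cv2.connectedComponentsWithStats((m&roi).astype(np.uint8));return [(l==i,c[i],st[i,4]) for i in range(1,n) if st[i,4]>15]
    yaw=None
    for m,c,n in big((R>150)&(G<90)&(B<90)):
        v,u=np.nonzero(m);d=np.median(s['depth'][m]);o,dd=ray(s,*c);r=cv2.minAreaRect(np.stack([u,v],1).astype(np.float32));print('red',n,c,r,o+dd*(d+.004))
    for m,c,n in big((R>150)&(G>120)&(R-B>70)): print('brass',n,c,onz(s,*c,.057),pt(s,*np.round(c)))
    m=(R>150)&(abs(R-B)<50)&(G>150)
    m,c,n=max(big(m),key=lambda k:k[2]);v,u=np.nonzero(m)
    P=np.array([onz(s,x,y,.012)[:2]*1000 for x,y in zip(u,v)],np.float32);r=cv2.minAreaRect(P);print('plate',r)
run(sys.argv[1])
E
python3 w.py w0
```

```text
red 528 [260.87310606 175.55871212] ((261.0, 174.0), (50.0, 12.0), 90.0) [0.50492492 0.09125648 0.20774595]
brass 328 [169.24085366 172.45426829] [ 0.48509803 -0.05671105  0.057     ] [ 0.48423985 -0.0566194   0.05735652]
brass 167 [192.25748503 172.71257485] [ 0.49841871 -0.02214903  0.057     ] [ 0.49863125 -0.02258056  0.0575145 ]
plate ((504.5183410644531, -8.604240417480469), (202.05947875976562, 116.5773696899414), 68.95864868164062)
```

Nest origin is about (0.499,-0.022) with yaw about -20.5° (plate and bush agree within 2 mm). The handle measures nest (-34,108) mm at z 0.206, so the clamp is at about 1.72 rad, which is consistent. Descend around the bar.

```bash
python3 -m pendant '[{"gripper":0,"x":-0.22,"y":0.15,"z":0,"wx":0,"wy":0,"wz":0},{"gripper":0,"x":0,"y":0,"z":0.9,"wx":0,"wy":0,"wz":0},{"gripper":0,"x":0,"y":0,"z":0.9,"wx":0,"wy":0,"wz":0},{"gripper":0,"x":0,"y":0,"z":0.9,"wx":0,"wy":0,"wz":0},{"gripper":0,"x":0,"y":0,"z":0.9,"wx":0,"wy":0,"wz":0},{"gripper":0,"x":0,"y":0,"z":0.9,"wx":0,"wy":0,"wz":0},{"gripper":0,"x":0,"y":0,"z":0.9,"wx":0,"wy":0,"wz":0},{"gripper":0,"x":0,"y":0,"z":0.9,"wx":0,"wy":0,"wz":0},{"gripper":0,"x":0,"y":0,"z":0,"wx":0,"wy":0,"wz":0}]' && python3 -m pendant '[{"gripper":255,"x":0,"y":0,"z":0,"wx":0,"wy":0,"wz":0},{"gripper":255,"x":0,"y":0,"z":0,"wx":0,"wy":0,"wz":0},{"gripper":255,"x":0,"y":0,"z":0,"wx":0,"wy":0,"wz":0},{"gripper":255,"x":0,"y":0,"z":0,"wx":0,"wy":0,"wz":0},{"gripper":255,"x":0,"y":0,"z":0,"wx":0,"wy":0,"wz":0},{"gripper":255,"x":0,"y":0,"z":0,"wx":0,"wy":0,"wz":0},{"gripper":255,"x":0,"y":0,"z":0,"wx":0,"wy":0,"wz":0},{"gripper":255,"x":0,"y":0,"z":0,"wx":0,"wy":0,"wz":0}]'
python3 -c "
from h import *
s=shot('wrist','w1')"
```

```text
time_s: 3.55
eef_pos: [0.5037, 0.092, 0.1841]
tcp_rot: [-179.8, -0.4, 159.8]
ft_force: [-0.6, -0.5, -0.4]
finger_gap: 0.999
time_s: 4.35
eef_pos: [0.5067, 0.0913, 0.1877]
tcp_rot: [-180.0, -0.0, 159.7]
ft_force: [0.2, 0.3, -0.0]
finger_gap: -0.001
```

View pics/w1.png

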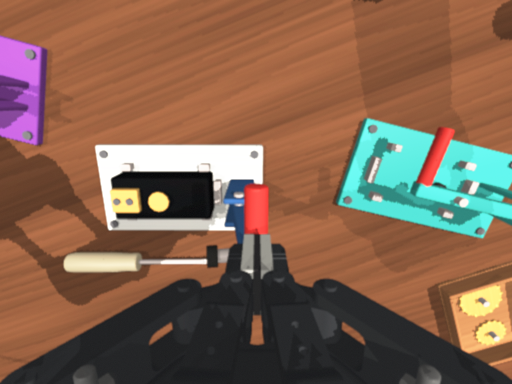

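```bash
python3 - <<'E'
from h import *
s=dict(np.load('pics/w1.npz'));print(s['cx'],s['cy'],s['view'])
for v in range(180,300,8): print(v,s['image'][v,257],s['depth'][v,257].round(3),pt(s,257,v).round(4), s['image'][v,240],pt(s,240,v).round(4))
V=s['view'];p=V@np.array([*sense()['eef_pos'],1]);f=192/np.tan(np.radians(s['fov_y'])/2);print(p,s['cx']+f*p[0]/p[2],s['cy']+f*p[1]/p[2])
w=dict(np.load('pics/w0.npz'));
for v in range(150,212,6): print(v,w['image'][v,261],pt(w,261,v).round(4))
E
```

```text
256.63864590515857 192.2241989470526 [[ 0.34738151  0.9377231  -0.00121604 -0.26097827]
 [ 0.89450785 -0.33098263  0.30050992 -0.46021204]
 [ 0.2813926  -0.10547935 -0.95377791  0.24088648]
 [ 0.          0.          0.          1.        ]]
180 [255 255 254] 0.367 [0.5246 0.0845 0.0129] [ 45  70 104] [0.5154 0.0661 0.0213]
188 [222  56  52] 0.163 [0.4783 0.1016 0.2119] [ 42  72 109] [0.5158 0.0679 0.0557]
196 [255  87  80] 0.162 [0.4821 0.1002 0.2135] [251 244 239] [0.515  0.0702 0.0882]
204 [255  88  81] 0.163 [0.4864 0.0986 0.2138] [197 198 209] [0.5214 0.0679 0.0925]
212 [255  88  80] 0.165 [0.4908 0.097  0.2137] [ 43  72 106] [0.5247 0.0674 0.1058]
220 [255  87  80] 0.165 [0.4949 0.0955 0.2147] [ 43  71 109] [0.5248 0.0685 0.1258]
228 [250  67  62] 0.167 [0.4996 0.0937 0.2142] [ 42  72 108] [0.5251 0.0694 0.1427]
236 [37 37 38] 0.15 [0.4966 0.0948 0.231 ] [36 59 90] [0.5253 0.0702 0.1578]
244 [37 35 37] 0.142 [0.4965 0.0949 0.24  ] [33 36 44] [0.4975 0.0853 0.2317]
252 [37 34 37] 0.134 [0.4961 0.095  0.2484] [33 35 36] [0.4973 0.0859 0.2407]
260 [36 35 36] 0.127 [0.4962 0.095  0
[... 202 characters left out ...]
40 39 39] 0.122 [0.5024 0.0927 0.2627] [40 41 43] [0.4936 0.0893 0.273 ]
292 [40 40 40] 0.124 [0.5064 0.0912 0.2622] [40 41 43] [0.4935 0.0896 0.278 ]
[4.48804734e-04 1.91950444e-02 1.94869547e-01 1.00000000e+00] 257.3258662128682 221.61609992043842
150 [240 100  94] [0.4784 0.1011 0.2094]
156 [255  92  85] [0.4836 0.0992 0.2142]
162 [255  93  85] [0.4895 0.097  0.2143]
168 [255  92  85] [0.4959 0.0947 0.2132]
174 [255  91  83] [0.5018 0.0925 0.2141]
180 [255  91  83] [0.5081 0.0902 0.214 ]
186 [255  90  82] [0.5143 0.0879 0.2143]
192 [255  88  81] [0.5205 0.0856 0.2151]
198 [255  88  81] [0.527  0.0832 0.215 ]
204 [ 85 149 224] [0.5337 0.0807 0.2145]
210 [ 87 141 214] [0.5406 0.0782 0.2137]
```

```bash
python3 - <<'E'
from h import *
s=dict(np.load('pics/w1.npz'))
t=shot('scene','s1'); 
p=t['view']@np.array([*sense()['eef_pos'],1]);f=192/np.tan(np.radians(t['fov_y'])/2);u,v=int(t['cx']+f*p[0]/p[2]),int(t['cy']+f*p[1]/p[2]);print(u,v,sense()['finger_gap'],sense()['eef_pos'])
A=cv2.resize(s['image'][170:300,190:320],(520,520),interpolation=cv2.INTER_CUBIC)
B=cv2.resize(t['image'][v-30:v+22,u-14:u+14],(280,520),interpolation=cv2.INTER_CUBIC)
cv2.imwrite('pics/c1.png',np.hstack([A,B])[:,:,::-1])
E
```

```text
279 189 6.884711709875005e-05 [0.50668309 0.0913532  0.18761955]
```

View pics/c1.png

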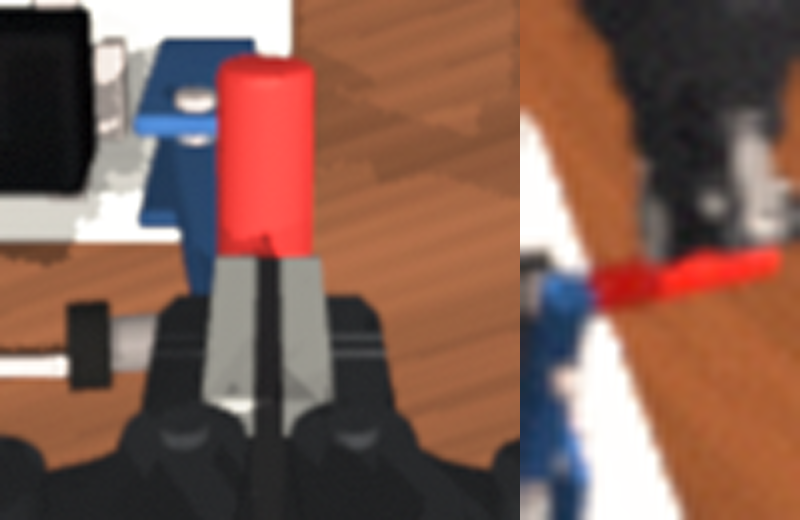

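The fingers shut on nothing. The crop shows the grey tips ending on top of the red bar, not around it, so the real tips are about 30 mm higher than the reported TCP. I'll reopen, lower about 30 mm (the body still clears the bar either way), and close again.

```bash
python3 -m pendant '[{"gripper":0,"x":0,"y":0,"z":0,"wx":0,"wy":0,"wz":0},{"gripper":0,"x":0,"y":0,"z":0,"wx":0,"wy":0,"wz":0},{"gripper":0,"x":0,"y":0,"z":0,"wx":0,"wy":0,"wz":0},{"gripper":0,"x":0,"y":0,"z":0,"wx":0,"wy":0,"wz":0},{"gripper":0,"x":0,"y":0,"z":0,"wx":0,"wy":0,"wz":0},{"gripper":0,"x":0,"y":0,"z":0,"wx":0,"wy":0,"wz":0},{"gripper":0,"x":0,"y":0,"z":0.4,"wx":0,"wy":0,"wz":0},{"gripper":0,"x":0,"y":0,"z":0.4,"wx":0,"wy":0,"wz":0},{"gripper":0,"x":0,"y":0,"z":0.4,"wx":0,"wy":0,"wz":0},{"gripper":0,"x":0,"y":0,"z":0,"wx":0,"wy":0,"wz":0}]' && python3 -m pendant '[{"gripper":255,"x":0,"y":0,"z":0,"wx":0,"wy":0,"wz":0},{"gripper":255,"x":0,"y":0,"z":0,"wx":0,"wy":0,"wz":0},{"gripper":255,"x":0,"y":0,"z":0,"wx":0,"wy":0,"wz":0},{"gripper":255,"x":0,"y":0,"z":0,"wx":0,"wy":0,"wz":0},{"gripper":255,"x":0,"y":0,"z":0,"wx":0,"wy":0,"wz":0},{"gripper":255,"x":0,"y":0,"z":0,"wx":0,"wy":0,"wz":0},{"gripper":255,"x":0,"y":0,"z":0,"wx":0,"wy":0,"wz":0}]'
python3 - <<'E'
from h import *
s=shot('wrist','w2');t=shot('scene','s2')
for v in range(190,270,6): print(v,s['image'][v,257],pt(s,257,v).round(4),pt(s,248,v).round(4))
A=cv2.resize(s['image'][130:300,150:360],(630,510),interpolation=cv2.INTER_CUBIC)
cv2.imwrite('pics/c2.png',A[:,:,::-1])
E
```

```text
time_s: 5.45
eef_pos: [0.5047, 0.0912, 0.1551]
tcp_rot: [-179.9, -0.3, 159.7]
ft_force: [0.4, -1.0, 0.0]
finger_gap: 0.998
time_s: 6.15
eef_pos: [0.5071, 0.0915, 0.1582]
tcp_rot: [180.0, 0.0, 159.7]
ft_force: [-1.4, 0.7, 2.5]
finger_gap: 0.136
190 [252 251 249] [0.5281 0.0835 0.0146] [0.5189 0.0767 0.0351]
196 [253 252 249] [0.5349 0.081  0.0144] [0.5189 0.0773 0.056 ]
202 [176  42  39] [0.4785 0.1018 0.2057] [0.4769 0.0979 0.2061]
208 [253  83  75] [0.4788 0.1017 0.2129] [0.4775 0.0979 0.2126]
214 [255  85  78] [0.4811 0.1008 0.214 ] [0.4805 0.0967 0.2119]
220 [255  85  78] [0.4843 0.0997 0.2129] [0.4832 0.0957 0.212 ]
226 [255  86  79] [0.4867 0.0988 0.2138] [0.4855 0.0948 0.2131]
232 [255  85  78] [0.4896 0.0977 0.2136] [0.4884 0.0937 0.213 ]
238 [255  86  78] [0.4919 0.0968 0.2145] [0.4914 0.0925 0.2125]
244 [255  85  77] [0.4951 0.0956 0.2138] [0.4944 0.0914 0.2124]
250 [255  84  77] [0.4981 0.0945 0.2137] [0.4973 0.0903 0.2124]
256 [208  50  45] [0.5008 0.0936 0.2143] [0.5    0.0893 0.2129]
262 [175  42  39] [0.504  0.0924 0.2138] [0.503  0.0882 0.2129]
268 [176  43  40] [0.5072 0.0912 0.2134] [0.506  0.087  0.2129]
```

View pics/c2.png

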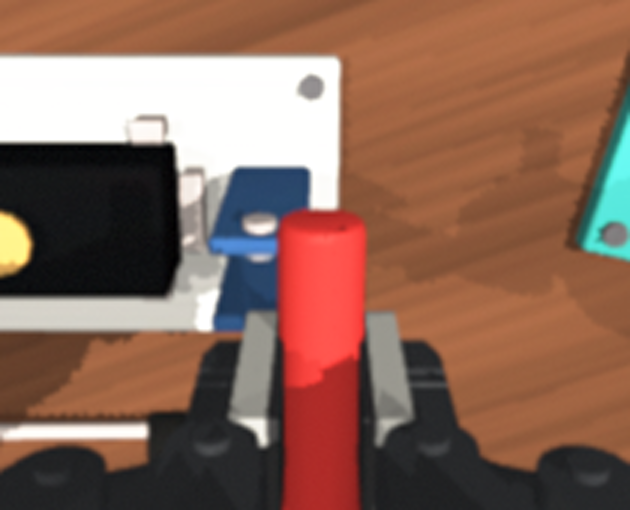

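It now holds the bar (gap 0.136, about 12 mm), but only near the pad tips. I'll re-grip 10 mm deeper for a sound hold.

```bash
python3 -m pendant '[{"gripper":150,"x":0,"y":0,"z":0,"wx":0,"wy":0,"wz":0},{"gripper":150,"x":0,"y":0,"z":0,"wx":0,"wy":0,"wz":0},{"gripper":150,"x":0,"y":0,"z":0,"wx":0,"wy":0,"wz":0},{"gripper":150,"x":0,"y":0,"z":0.4,"wx":0,"wy":0,"wz":0},{"gripper":150,"x":0,"y":0,"z":0,"wx":0,"wy":0,"wz":0},{"gripper":255,"x":0,"y":0,"z":0,"wx":0,"wy":0,"wz":0},{"gripper":255,"x":0,"y":0,"z":0,"wx":0,"wy":0,"wz":0},{"gripper":255,"x":0,"y":0,"z":0,"wx":0,"wy":0,"wz":0},{"gripper":255,"x":0,"y":0,"z":0,"wx":0,"wy":0,"wz":0},{"gripper":255,"x":0,"y":0,"z":0,"wx":0,"wy":0,"wz":0}]'
python3 - <<'E'
from h import *
s=shot('wrist','w3')
for u in (236,240,244,270,274,278):
  for v in range(216,262,6):
    p=pt(s,u,v)
    if s['image'][v,u].max()-s['image'][v,u].min()<25 and p[2]>.15: print(u,v,s['image'][v,u],p.round(4))
import numpy as np
q=1.715
for q in np.linspace(1.715,0,18): print(round(q,2),round(125*np.cos(q),1),round(125*np.sin(q),1))
E
```

```text
time_s: 7.25
eef_pos: [0.5065, 0.0915, 0.1474]
tcp_rot: [-180.0, -0.0, 159.7]
ft_force: [0.5, 0.4, -2.1]
finger_gap: 0.136
236 234 [108 107 104] [0.4923 0.0851 0.1893]
236 240 [123 122 115] [0.4925 0.0855 0.196 ]
236 246 [140 137 130] [0.4929 0.0857 0.2015]
236 252 [155 152 144] [0.4929 0.0862 0.2077]
236 258 [151 148 139] [0.4934 0.0863 0.2122]
240 234 [113 102 100] [0.4936 0.0867 0.1879]
240 240 [120 115 109] [0.4933 0.0872 0.1957]
240 246 [94 90 86] [0.4934 0.0875 0.2018]
240 252 [82 79 75] [0.4938 0.0877 0.207 ]
240 258 [48 47 47] [0.493  0.0884 0.2141]
274 234 [133 124 116] [0.4991 0.1031 0.189 ]
274 240 [147 145 137] [0.4992 0.1027 0.1954]
274 246 [140 139 131] [0.4992 0.1024 0.2014]
274 252 [128 128 121] [0.4987 0.1022 0.2079]
274 258 [79 76 74] [0.499  0.1018 0.2124]
278 234 [135 126 118] [0.4999 0.105  0.1889]
278 240 [149 146 138] [0.4997 0.1046 0.1957]
278 246 [154 151 143] [0.4994 0.1043 0.2022]
278 252 [155 152 144] [0.4996 0.1038 0.2073]
278 258 [155 153 144] [0.4995 0.1035 0.2126]
1.72 -18.0 123.7
1.61 -5.4 124.9
1.51 7.2 124.8
1.41 19.7 123.4
1.31 32.1 120.8
1.21 44.1 117.0
1.11 55.6 111.9
1.01 66.6 105.8
0.91 76.9 98.5
0.81 86.5 90.3
0.71 95.1 81.1
0.61 102.8 71.1
0.5 109.4 60.4
0.4 115.0 49.1
0.3 119.3 37.3
0.2 122.5 25.0
0.1 124.4 12.6
0.0 125.0 0.0
```

The pad tips measure z≈0.188, so the true tip sits 40 mm above the reported TCP, and the bar is now mid-pad. Swing the first part of the arc.

```bash
python3 -m pendant '[{"gripper":255,"x":0,"y":-0.5,"z":-0.05,"wx":0,"wy":0,"wz":0},{"gripper":255,"x":0,"y":-0.5,"z":0,"wx":0,"wy":0,"wz":0},{"gripper":255,"x":0,"y":-0.5,"z":0.06,"wx":0,"wy":0,"wz":0},{"gripper":255,"x":0,"y":-0.5,"z":0.1,"wx":0,"wy":0,"wz":0},{"gripper":255,"x":0,"y":-0.48,"z":0.15,"wx":0,"wy":0,"wz":0},{"gripper":255,"x":0,"y":-0.46,"z":0.2,"wx":0,"wy":0,"wz":0},{"gripper":255,"x":0,"y":-0.44,"z":0.24,"wx":0,"wy":0,"wz":0},{"gripper":255,"x":0,"y":-0.41,"z":0.29,"wx":0,"wy":0,"wz":0},{"gripper":255,"x":0,"y":-0.38,"z":0.33,"wx":0,"wy":0,"wz":0},{"gripper":255,"x":0,"y":-0.34,"z":0.37,"wx":0,"wy":0,"wz":0}]'
```

```text
time_s: 8.3
eef_pos: [0.4672, -0.0155, 0.1049]
tcp_rot: [-180.0, 0.0, 159.7]
ft_force: [-1.2, 2.8, 4.1]
finger_gap: 0.141
```

```bash
python3 -m pendant '[{"gripper":255,"x":0,"y":-0.31,"z":0.4,"wx":0,"wy":0,"wz":0},{"gripper":255,"x":0,"y":-0.26,"z":0.43,"wx":0,"wy":0,"wz":0},{"gripper":255,"x":0,"y":-0.22,"z":0.45,"wx":0,"wy":0,"wz":0},{"gripper":255,"x":0,"y":-0.17,"z":0.47,"wx":0,"wy":0,"wz":0},{"gripper":255,"x":0,"y":-0.13,"z":0.49,"wx":0,"wy":0,"wz":0},{"gripper":255,"x":0,"y":-0.05,"z":0.25,"wx":0,"wy":0,"wz":0},{"gripper":255,"x":0,"y":0,"z":0,"wx":0,"wy":0,"wz":0}]'
python3 - <<'E'
from h import *
s=shot('wrist','w4');im=s['image'].astype(int);m=(im[...,0]>150)&(im[...,1]<95)&(im[...,2]<90)
v,u=np.nonzero(m);P=np.array([pt(s,a,b) for a,b in zip(u,v)]);k=P[:,2]>.05;print(k.sum(),P[k].mean(0),np.percentile(P[k,2],[50,80,95]))
E
```

```text
time_s: 9.0
eef_pos: [0.4575, -0.0413, 0.0421]
tcp_rot: [-180.0, -0.0, 159.7]
ft_force: [-1.0, 0.6, 1.6]
finger_gap: 0.14
1743 [ 0.43877848 -0.03473524  0.11001237] [0.10960893 0.11051923 0.11115041]
```

The bar centre is at z≈0.103, so q≈0.17 with the bush still proud. Now press.

```bash
python3 -m pendant '[{"gripper":255,"x":0,"y":-0.03,"z":0.3,"wx":0,"wy":0,"wz":0},{"gripper":255,"x":0,"y":0,"z":0.25,"wx":0,"wy":0,"wz":0},{"gripper":255,"x":0,"y":0,"z":0.2,"wx":0,"wy":0,"wz":0},{"gripper":255,"x":0,"y":0,"z":0.08,"wx":0,"wy":0,"wz":0},{"gripper":255,"x":0,"y":0,"z":0,"wx":0,"wy":0,"wz":0},{"gripper":255,"x":0,"y":0,"z":0,"wx":0,"wy":0,"wz":0}]'
cat > red.py <<'E'
from h import *
import sys
s=shot('wrist',sys.argv[1]);im=s['image'].astype(int);m=(im[...,0]>150)&(im[...,1]<95)&(im[...,2]<90)
v,u=np.nonzero(m);P=np.array([pt(s,a,b) for a,b in zip(u,v)]);k=P[:,2]>.05;print(k.sum(),P[k].mean(0),np.percentile(P[k,2],[50,80,95]))
E
python3 red.py w5
```

```text
time_s: 9.65
eef_pos: [0.457, -0.043, 0.0225]
tcp_rot: [-179.9, -0.0, 159.8]
ft_force: [-4.0, -5.3, 5.0]
finger_gap: 0.143
2025 [ 0.44113478 -0.03731982  0.09190937] [0.09127984 0.09206025 0.09268429]
```

```bash
python3 -m pendant '[{"gripper":255,"x":0,"y":0,"z":0.1,"wx":0,"wy":0,"wz":0},{"gripper":255,"x":0,"y":0,"z":0.1,"wx":0,"wy":0,"wz":0},{"gripper":255,"x":0,"y":0,"z":0,"wx":0,"wy":0,"wz":0},{"gripper":255,"x":0,"y":0,"z":0,"wx":0,"wy":0,"wz":0}]';python3 red.py w6
```

```text
time_s: 10.1
eef_pos: [0.457, -0.0431, 0.0196]
tcp_rot: [-179.8, -0.1, 159.8]
ft_force: [-10.2, -2.8, 23.4]
finger_gap: 0.142
1931 [ 0.4397208  -0.03680114  0.08955296] [0.08885968 0.08973746 0.09036942]
```

```bash
python3 -m pendant '[{"gripper":255,"x":0,"y":0,"z":0.08,"wx":0,"wy":0,"wz":0},{"gripper":255,"x":0,"y":0,"z":0,"wx":0,"wy":0,"wz":0},{"gripper":255,"x":0,"y":0,"z":0,"wx":0,"wy":0,"wz":0}]';python3 red.py w7
```

```text
time_s: 10.45
eef_pos: [0.457, -0.0431, 0.0193]
tcp_rot: [-179.8, -0.1, 159.8]
ft_force: [-14.0, -1.1, 38.1]
finger_gap: 0.142
1918 [ 0.4398657  -0.03683703  0.08915829] [0.08869958 0.0895364  0.09013927]
```

The stop is stiff at 38 N with no further travel, and the bar is at z≈0.082, so the bush is home. Swing back.

```bash
python3 -m pendant '[{"gripper":255,"x":0,"y":0,"z":-0.3,"wx":0,"wy":0,"wz":0},{"gripper":255,"x":0,"y":0.02,"z":-0.5,"wx":0,"wy":0,"wz":0},{"gripper":255,"x":0,"y":0.08,"z":-0.5,"wx":0,"wy":0,"wz":0},{"gripper":255,"x":0,"y":0.13,"z":-0.49,"wx":0,"wy":0,"wz":0},{"gripper":255,"x":0,"y":0.17,"z":-0.47,"wx":0,"wy":0,"wz":0},{"gripper":255,"x":0,"y":0.22,"z":-0.45,"wx":0,"wy":0,"wz":0},{"gripper":255,"x":0,"y":0.26,"z":-0.43,"wx":0,"wy":0,"wz":0},{"gripper":255,"x":0,"y":0.31,"z":-0.4,"wx":0,"wy":0,"wz":0},{"gripper":255,"x":0,"y":0.34,"z":-0.37,"wx":0,"wy":0,"wz":0},{"gripper":255,"x":0,"y":0.38,"z":-0.33,"wx":0,"wy":0,"wz":0}]' && python3 -m pendant '[{"gripper":255,"x":0,"y":0.41,"z":-0.29,"wx":0,"wy":0,"wz":0},{"gripper":255,"x":0,"y":0.44,"z":-0.24,"wx":0,"wy":0,"wz":0},{"gripper":255,"x":0,"y":0.46,"z":-0.2,"wx":0,"wy":0,"wz":0},{"gripper":255,"x":0,"y":0.48,"z":-0.15,"wx":0,"wy":0,"wz":0},{"gripper":255,"x":0,"y":0.5,"z":-0.1,"wx":0,"wy":0,"wz":0},{"gripper":255,"x":0,"y":0.5,"z":-0.06,"wx":0,"wy":0,"wz":0},{"gripper":255,"x":0,"y":0.5,"z":0,"wx":0,"wy":0,"wz":0},{"gripper":255,"x":0,"y":0.5,"z":0.05,"wx":0,"wy":0,"wz":0},{"gripper":255,"x":0,"y":0.33,"z":0.07,"wx":0,"wy":0,"wz":0},{"gripper":255,"x":0,"y":0.33,"z":0.07,"wx":0,"wy":0,"wz":0}]'; python3 red.py w8
```

```text
time_s: 11.5
eef_pos: [0.4728, -0.0003, 0.1227]
tcp_rot: [-179.5, -0.0, 159.9]
ft_force: [-5.9, -12.3, 6.9]
finger_gap: 0.143
time_s: 12.5
eef_pos: [0.5132, 0.1076, 0.1433]
tcp_rot: [-180.0, 0.1, 159.7]
ft_force: [-1.7, -5.1, 15.8]
finger_gap: 0.14
3946 [0.51372255 0.14860509 0.17936605] [0.20872386 0.20991922 0.21059881]
```

The bar centre is at z≈0.2025, so q≈1.84, open. Release and rise.

```bash
python3 -m pendant '[{"gripper":0,"x":0,"y":0,"z":0,"wx":0,"wy":0,"wz":0},{"gripper":0,"x":0,"y":0,"z":0,"wx":0,"wy":0,"wz":0},{"gripper":0,"x":0,"y":0,"z":0,"wx":0,"wy":0,"wz":0},{"gripper":0,"x":0,"y":0,"z":-0.8,"wx":0,"wy":0,"wz":0},{"gripper":0,"x":0,"y":0,"z":-0.9,"wx":0,"wy":0,"wz":0},{"gripper":0,"x":0,"y":0,"z":-1,"wx":0,"wy":0,"wz":0},{"gripper":0,"x":0,"y":-0.8,"z":-1,"wx":0,"wy":0,"wz":0},{"gripper":0,"x":0,"y":-1,"z":-0.4,"wx":0,"wy":0,"wz":0},{"gripper":0,"x":0,"y":-1,"z":0,"wx":0,"wy":0,"wz":0},{"gripper":0,"x":0,"y":-1,"z":0,"wx":0,"wy":0,"wz":0}]' && python3 -m pendant '[{"gripper":0,"x":0,"y":-1,"z":0,"wx":0,"wy":0,"wz":0},{"gripper":0,"x":0,"y":0,"z":0,"wx":0,"wy":0,"wz":0},{"gripper":0,"x":0,"y":0,"z":0,"wx":0,"wy":0,"wz":0}]'
python3 -c "
from h import *
s=shot('wrist','w9')"
```

```text
time_s: 13.55
eef_pos: [0.4796, 0.0175, 0.2457]
tcp_rot: [179.9, 0.1, 159.7]
ft_force: [0.4, -0.5, 0.3]
finger_gap: 1.005
time_s: 13.85
eef_pos: [0.471, -0.0052, 0.245]
tcp_rot: [179.9, -0.0, 159.6]
ft_force: [0.3, 1.0, -0.4]
finger_gap: 1.0
```

View pics/w9.png

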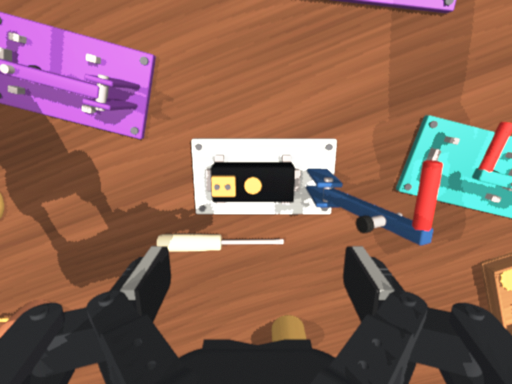

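The clamp lies open (red bar 427,195), with the board still in the nest, bush at (253,186) and bracket at (222,187). Next, measure the board and bush.

```bash
python3 - <<'E'
from h import *
s=dict(np.load('pics/w9.npz'));im=s['image'].astype(int);R,G,B=im[...,0],im[...,1],im[...,2]
roi=np.zeros(R.shape,bool);roi[140:215,192:335]=1
n,l,st,c=cv2.connectedComponentsWithStats(((R>150)&(G>120)&(R-B>60)&roi).astype(np.uint8))
for i in range(1,n):
  if st[i,4]>30:
    P=np.array([pt(s,a,b) for b,a in np.argwhere(l==i)]);print(st[i,4],c[i],'z',np.median(P[:,2]),onz(s,*c[i],.051),onz(s,*c[i],.056))
m=(im.max(2)<70)&roi
n,l,st,c=cv2.connectedComponentsWithStats(m.astype(np.uint8));k=1+np.argmax(st[1:,4])
P=np.array([pt(s,a,b) for b,a in np.argwhere(l==k)]);t=P[(P[:,2]>.043)&(P[:,2]<.053)];print(len(P),len(t),np.median(t[:,2]),cv2.minAreaRect((t[:,:2]*1000).astype(np.float32)))
r=(R>150)&(G<95)&(B<90);r[:140]=0;r[:,460:]=0;r[240:]=0;P=np.array([pt(s,a,b) for b,a in np.argwhere(r)]);P=P[P[:,2]>.1];print('red',np.median(P,0))
print(sense()['eef_pos'])
E
```

```text
481 [223.06652807 185.93970894] z 0.05740985905306728 [ 0.48590699 -0.05809638  0.051     ] [ 0.48474284 -0.05703698  0.056     ]
241 [252.39419087 185.18257261] z 0.05237615162174619 [ 0.49831027 -0.02184163  0.051     ] [ 0.49698035 -0.02126677  0.056     ]
2267 2023 0.049423282111763445 ((497.24517822265625, -21.238449096679688), (107.47598266601562, 47.70960998535156), 69.50852966308594)
red [0.51349078 0.12146449 0.20277078]
[ 0.47118252 -0.00483108  0.24507512]
```

Allowing for the +1.4 mm depth bias seen on the bracket, the bush is home (top about 51 mm) and the board is centred at (0.498,-0.0217) along 69.5°. I'll check the joint 6 margin for a 90° turn that keeps the camera on the side away from the clamp.

```bash
python3 -c "
from rig import *
import numpy as np
s=sense();print(s['joint_pos'],s['time_s'],s['tcp_rot']);y=np.radians(s['tcp_rot'][2]);d=np.array([.4941,-.032])-s['eef_pos'][:2]
print('tool x,y units now',d@[np.cos(y),np.sin(y)]/.025,d@[np.sin(y),-np.cos(y)]/.025)"
```

```text
[-5.92692619e+00 -2.42531902e+00  1.10412133e+02  5.95026066e-02
  7.19995172e+01 -7.56059865e+01] 13.9 [ 1.79941786e+02 -8.38142780e-04  1.59660680e+02]
tool x,y units now -1.2372775116828127 -0.7003727257988465
```

```bash
python3 -c "
from h import *
s=dict(np.load('pics/w9.npz'))
O=np.array([.499,-.022]);ex=np.array([.9367,-.3502]);ey=np.array([.3502,.9367])
for u,v in [(358,224),(362,224),(366,220),(372,222),(380,222),(340,200),(395,225),(420,238)]:
  p=pt(s,u,v);d=p[:2]-O;print(u,v,s['image'][v,u],'nest',(d@ex).round(3),(d@ey).round(3),p[2].round(3))
V=s['view'];C=-V[:3,:3].T@V[:3,3];e=sense()['eef_pos'];print(C-e, np.linalg.norm((C-e)[:2]))
"
```

```text
358 224 [28 28 27] nest -0.0 0.098 0.175
362 224 [29 29 28] nest -0.002 0.1 0.179
366 220 [50 48 45] nest -0.007 0.102 0.182
372 222 [59 55 52] nest -0.005 0.107 0.181
380 222 [247 240 233] nest -0.002 0.117 0.176
340 200 [36 60 90] nest -0.003 0.097 0.115
395 225 [38 64 95] nest -0.002 0.128 0.182
420 238 [ 57  94 143] nest -0.001 0.138 0.205
[-0.07238086  0.02600194  0.18003949] 0.0769096225581137
```

Joint 6 would hit its limit turning that way, so I'll turn the other way (+90°). The camera then passes about 30 mm from the open clamp's pad tip (nest y 98, z 0.175), which is acceptable, and I'll watch the force.

```bash
python3 -m pendant '[{"gripper":0,"x":-0.62,"y":-0.35,"z":0,"wx":0,"wy":0,"wz":0},{"gripper":0,"x":-0.62,"y":-0.35,"z":0,"wx":0,"wy":0,"wz":0},{"gripper":0,"x":0,"y":0,"z":0,"wx":0,"wy":0,"wz":1},{"gripper":0,"x":0,"y":0,"z":0,"wx":0,"wy":0,"wz":1},{"gripper":0,"x":0,"y":0,"z":0,"wx":0,"wy":0,"wz":1},{"gripper":0,"x":0,"y":0,"z":0,"wx":0,"wy":0,"wz":1},{"gripper":0,"x":0,"y":0,"z":0,"wx":0,"wy":0,"wz":1},{"gripper":0,"x":0,"y":0,"z":0,"wx":0,"wy":0,"wz":1},{"gripper":0,"x":0,"y":0,"z":0,"wx":0,"wy":0,"wz":1},{"gripper":0,"x":0,"y":0,"z":0,"wx":0,"wy":0,"wz":1}]' && python3 -m pendant '[{"gripper":0,"x":0,"y":0,"z":0,"wx":0,"wy":0,"wz":1},{"gripper":0,"x":0,"y":0,"z":0,"wx":0,"wy":0,"wz":1},{"gripper":0,"x":0,"y":0,"z":0,"wx":0,"wy":0,"wz":1},{"gripper":0,"x":0,"y":0,"z":0,"wx":0,"wy":0,"wz":1},{"gripper":0,"x":0,"y":0,"z":0,"wx":0,"wy":0,"wz":1},{"gripper":0,"x":0,"y":0,"z":0,"wx":0,"wy":0,"wz":1},{"gripper":0,"x":0,"y":0,"z":0,"wx":0,"wy":0,"wz":1},{"gripper":0,"x":0,"y":0,"z":0,"wx":0,"wy":0,"wz":0},{"gripper":0,"x":0,"y":0,"z":0,"wx":0,"wy":0,"wz":0}]'
```

```text
time_s: 14.9
eef_pos: [0.4954, -0.0331, 0.245]
tcp_rot: [180.0, 0.0, 111.5]
ft_force: [0.4, -0.6, 1.0]
finger_gap: 0.996
time_s: 15.8
eef_pos: [0.4948, -0.0328, 0.245]
tcp_rot: [-180.0, 0.0, 69.8]
ft_force: [-0.7, 0.5, 0.5]
finger_gap: 1.0
```

```bash
python3 -m pendant '[{"gripper":0,"x":0,"y":0,"z":0.9,"wx":0,"wy":0,"wz":0},{"gripper":0,"x":0,"y":0,"z":1,"wx":0,"wy":0,"wz":0},{"gripper":0,"x":0,"y":0,"z":1,"wx":0,"wy":0,"wz":0},{"gripper":0,"x":0,"y":0,"z":1,"wx":0,"wy":0,"wz":0},{"gripper":0,"x":0,"y":0,"z":1,"wx":0,"wy":0,"wz":0},{"gripper":0,"x":0,"y":0,"z":1,"wx":0,"wy":0,"wz":0},{"gripper":0,"x":0,"y":0,"z":1,"wx":0,"wy":0,"wz":0},{"gripper":0,"x":0,"y":0,"z":1,"wx":0,"wy":0,"wz":0},{"gripper":0,"x":0,"y":0,"z":1,"wx":0,"wy":0,"wz":0},{"gripper":0,"x":0,"y":0,"z":0,"wx":0,"wy":0,"wz":0}]'
python3 - <<'E'
from h import *
s=shot('wrist','w10');cv2.imwrite('pics/c10.png',cv2.resize(s['image'],(512,384))[:,:,::-1])
V=s['view'];f=192/np.tan(np.radians(s['fov_y'])/2)
for n,q in [('grip',(.4941,-.032,.048)),('bush',(.498,-.0217,.051))]:
  p=V@np.array([*q,1]);print(n,s['cx']+f*p[0]/p[2],s['cy']+f*p[1]/p[2])
E
```

```text
time_s: 16.8
eef_pos: [0.4907, -0.032, 0.0194]
tcp_rot: [-179.6, 0.1, 69.8]
ft_force: [-0.6, -0.7, 0.4]
finger_gap: 1.0
grip 262.20279218733884 239.09984726424292
bush 262.55722127376987 223.1202191528405
```

View pics/c10.png

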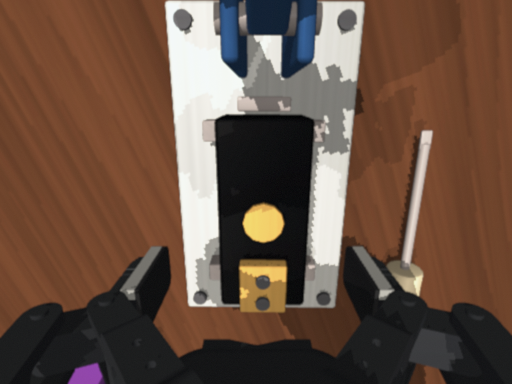

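```bash
python3 -c "
from h import *
O=np.array([.499,-.022]);ex=np.array([.9367,-.3502]);ey=np.array([.3502,.9367])
for f,L in [('w9',[(160,237),(190,237),(220,236),(218,248),(250,241)]),('w10',[(392,268),(400,262),(408,245),(420,270)])]:
  s=dict(np.load('pics/'+f+'.npz'))
  for u,v in L:
    p=pt(s,u,v);d=p[:2]-O;print(f,u,v,s['image'][v,u],'nest',(d@ex).round(3),(d@ey).round(3),p[2].round(3))
s=dict(np.load('pics/w10.npz'))
for u,v in [(150,262),(160,250),(165,290),(345,255),(352,262),(362,250),(350,290)]:
    p=pt(s,u,v);d=p[:2]-O;print('finger',u,v,s['image'][v,u],'nest',(d@ex).round(3),(d@ey).round(3),p[2].round(3))
print(sense()['eef_pos'])
"
```

```text
w9 160 237 [222 202 163] nest 0.09 -0.14 0.018
w9 190 237 [255 253 231] nest 0.089 -0.094 0.02
w9 220 236 [219 196 157] nest 0.09 -0.05 0.015
w9 218 248 [255 255 249] nest 0.104 -0.052 0.025
w9 250 241 [255 253 249] nest 0.098 -0.005 0.016
w10 392 268 [112 102  82] nest 0.091 -0.049 0.016
w10 400 262 [98 89 75] nest 0.1 -0.049 0.007
w10 408 245 [224 211 201] nest 0.098 -0.03 0.018
w10 420 270 [159 142 113] nest 0.11 -0.05 0.016
finger 150 262 [113 112 105] nest -0.049 -0.002 0.089
finger 160 250 [53 52 51] nest -0.048 -0.002 0.077
finger 165 290 [14 16 16] nest -0.047 -0.021 0.081
finger 345 255 [36 27 24] nest 0.038 -0.007 0.072
finger 352 262 [21 22 22] nest 0.038 -0.005 0.082
finger 362 250 [117 116 109] nest 0.044 -0.001 0.078
finger 350 290 [15 16 17] nest 0.039 -0.019 0.083
[ 0.49240373 -0.0322459   0.02113668]
```

Fingers straddle the board with the open tips at z≈0.072 (+0.051 from reported), and the screwdriver is at nest x≥89, clear. Descend to reported z≈-0.026 and close.

```bash
python3 -m pendant '[{"gripper":0,"x":0,"y":0.08,"z":0,"wx":0,"wy":0,"wz":0},{"gripper":0,"x":0,"y":0,"z":0.6,"wx":0,"wy":0,"wz":0},{"gripper":0,"x":0,"y":0,"z":0.6,"wx":0,"wy":0,"wz":0},{"gripper":0,"x":0,"y":0,"z":0.4,"wx":0,"wy":0,"wz":0},{"gripper":0,"x":0,"y":0,"z":0.25,"wx":0,"wy":0,"wz":0},{"gripper":0,"x":0,"y":0,"z":0,"wx":0,"wy":0,"wz":0},{"gripper":0,"x":0,"y":0,"z":0,"wx":0,"wy":0,"wz":0}]' && python3 -m pendant '[{"gripper":255,"x":0,"y":0,"z":0,"wx":0,"wy":0,"wz":0},{"gripper":255,"x":0,"y":0,"z":0,"wx":0,"wy":0,"wz":0},{"gripper":255,"x":0,"y":0,"z":0,"wx":0,"wy":0,"wz":0},{"gripper":255,"x":0,"y":0,"z":0,"wx":0,"wy":0,"wz":0},{"gripper":255,"x":0,"y":0,"z":0,"wx":0,"wy":0,"wz":0},{"gripper":255,"x":0,"y":0,"z":0,"wx":0,"wy":0,"wz":0},{"gripper":255,"x":0,"y":0,"z":0,"wx":0,"wy":0,"wz":0}]'
```

```text
time_s: 17.55
eef_pos: [0.4965, -0.0332, -0.023]
tcp_rot: [179.9, -0.0, 69.7]
ft_force: [-0.4, -0.3, 0.3]
finger_gap: 1.003
time_s: 18.25
eef_pos: [0.496, -0.0331, -0.023]
tcp_rot: [180.0, -0.0, 69.7]
ft_force: [-1.7, 0.2, 5.5]
finger_gap: 0.58
```

Gripped (gap 0.58 ≈ 50 mm). Lift gently.

```bash
python3 -m pendant '[{"gripper":255,"x":0,"y":0,"z":-0.1,"wx":0,"wy":0,"wz":0},{"gripper":255,"x":0,"y":0,"z":-0.2,"wx":0,"wy":0,"wz":0},{"gripper":255,"x":0,"y":0,"z":-0.3,"wx":0,"wy":0,"wz":0},{"gripper":255,"x":0,"y":0,"z":-0.4,"wx":0,"wy":0,"wz":0},{"gripper":255,"x":0,"y":0,"z":-0.4,"wx":0,"wy":0,"wz":0},{"gripper":255,"x":0,"y":0,"z":0,"wx":0,"wy":0,"wz":0}]';python3 -m pendant '[{"gripper":255,"x":0,"y":0,"z":-0.4,"wx":0,"wy":0,"wz":0},{"gripper":255,"x":0,"y":0,"z":-0.5,"wx":0,"wy":0,"wz":0},{"gripper":255,"x":0,"y":0,"z":-0.5,"wx":0,"wy":0,"wz":0},{"gripper":255,"x":0,"y":0,"z":-0.5,"wx":0,"wy":0,"wz":0},{"gripper":255,"x":0,"y":0,"z":-0.4,"wx":0,"wy":0,"wz":0},{"gripper":255,"x":0,"y":0,"z":-0.2,"wx":0,"wy":0,"wz":0},{"gripper":255,"x":0,"y":0,"z":-0.1,"wx":0,"wy":0,"wz":0},{"gripper":255,"x":0,"y":0,"z":0,"wx":0,"wy":0,"wz":0},{"gripper":255,"x":0,"y":0,"z":0,"wx":0,"wy":0,"wz":0},{"gripper":255,"x":0,"y":0,"z":0,"wx":0,"wy":0,"wz":0}]'
python3 - <<'E'
from h import *
s=shot('wrist','w11');t=shot('scene','s11')
cv2.imwrite('pics/c11.png',np.hstack([cv2.resize(s['image'],(400,300)),cv2.resize(t['image'][110:260,170:370],(400,300),interpolation=cv2.INTER_CUBIC)])[:,:,::-1])
print(sense()['eef_pos'],sense()['qvel'],sense()['ft_force'])
E
```

```text
time_s: 18.85
eef_pos: [0.4979, -0.0334, 0.0135]
tcp_rot: [179.8, -0.0, 69.7]
ft_force: [-0.1, -0.4, -3.1]
finger_gap: 0.574
time_s: 19.85
eef_pos: [0.4952, -0.033, 0.0758]
tcp_rot: [-179.9, 0.0, 69.7]
ft_force: [-0.3, 0.9, -2.9]
finger_gap: 0.574
[ 0.4954155  -0.03304001  0.07586571] [-0.05043448 -0.1096039  -0.16852426 -0.03624206  0.08641155  0.1182979 ] [-0.5111984 -0.2431046 -2.677799 ]
```

View pics/c11.png

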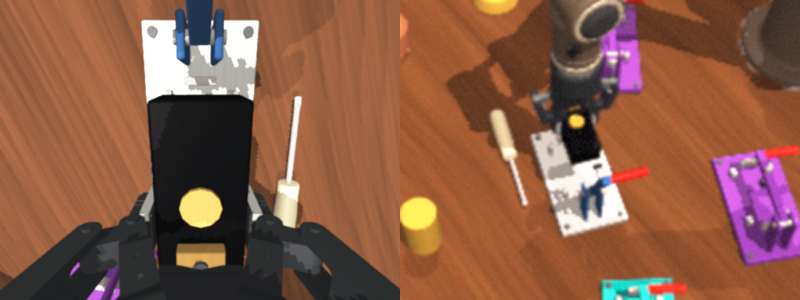

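The board hangs in the gripper above the nest, with the bush at wrist-view (200,208) and the clamp open. I'll verify level, height, bush, and that the bystanders haven't moved, numerically.

```bash
python3 - <<'E'
from h import *
s=dict(np.load('pics/w11.npz'));im=s['image'].astype(int);d=s['depth']
k=512/400
def pts(m): return np.array([pt(s,a,b) for b,a in np.argwhere(m)])
u0,u1,v0,v1=int(158*k),int(243*k),int(108*k),int(180*k)
m=np.zeros(d.shape,bool);m[v0:v1,u0:u1]=1;P=pts(m&(im.max(2)<80));A=np.c_[P[:,:2],np.ones(len(P))]
c=np.linalg.lstsq(A,P[:,2],rcond=None)[0];print('tilt rad',np.hypot(*c[:2]),'top z',np.median(P[:,2]))
b=np.zeros(d.shape,bool);b[230:300,220:300]=1;b&=(im[...,0]>150)&(im[...,0]-im[...,2]>60);B=pts(b);n,l,st,cc=cv2.connectedComponentsWithStats(b.astype(np.uint8));i=1+np.argmax(st[1:,4]);B=pts(l==i)
print('bush',B.mean(0),'above board',np.median(B[:,2]-B[:,:2]@c[:2]-c[2]))
t=shot('top','t1');t0=np.load('pics/t0.npz')['image'].astype(int)
D=(abs(t['image'].astype(int)-t0).max(2)>60).astype(np.uint8)
for nm,(x0,y0,x1,y1) in dict(bell=(352,222,390,256),screw=(243,170,305,200),oil=(358,145,400,190),weight=(245,108,275,145),loupe=(105,212,128,236)).items(): print(nm,D[y0:y1,x0:x1].sum(),(x1-x0)*(y1-y0))
s1=dict(np.load('pics/s11.npz'));a0=np.load('pics/s0.npz')['image']
def cen(im,box):
    x0,y0,x1,y1=box;i=im[y0:y1,x0:x1].astype(int);m=(i.min(2)>120)&(i[...,0]>190);return np.argwhere(m).mean(0)
print('screw scene',cen(a0,(205,160,234,215)),cen(s1['image'],(205,160,234,215)))
print(sense()['time_s'],sense()['eef_pos'],abs(sense()['qvel']).max())
E
```

```text
tilt rad 0.12133976626696402 top z 0.14812999788623052
bush [ 0.49947782 -0.02114562  0.15124276] above board 0.006547192488707609
bell 0 1292
screw 655 1860
oil 0 1890
weight 0 1110
loupe 0 552
screw scene [22.         17.92640693] [23.29665072 18.23444976]
20.0 [ 0.49549254 -0.03302866  0.07594442] 0.17431784308709772
```

The plane fit reads a tilt of 0.12 rad, which must be resolved before handing in. I'll redo it robustly along the board's axis.

```bash
cat > lv.py <<'E'
from h import *
import sys
s=shot('wrist',sys.argv[1]);im=s['image'].astype(int)
O=np.array([.498,-.0217]);ex=np.array([.9367,-.3502]);ey=np.array([.3502,.9367])
rows=[]
for v in range(100,330,2):
  for u in range(180,330,2):
    p=pt(s,u,v);q=p[:2]-O
    if .1<p[2]<.175: rows.append((q@ex,q@ey,p[2],im[v,u].max(),u,v))
r=np.array(rows);b=r[(r[:,3]<80)&(abs(r[:,0])<.02)]
for y in np.arange(-.06,.065,.01):
  k=b[abs(b[:,1]-y)<.005]
  if len(k)>5: print(round(y,2),len(k),np.median(k[:,2]).round(4),k[:,2].std().round(4),'rows',k[:,5].min(),k[:,5].max())
k=b[(b[:,1]>.0)&(b[:,1]<.05)]
for it in range(6):
  A=np.c_[k[:,:2],np.ones(len(k))];c=np.linalg.lstsq(A,k[:,2],rcond=None)[0];e=abs(k[:,2]-A@c);k=k[e<max(.0015,2*np.median(e))]
print('slope x,y',c,len(k))
g=r[(r[:,3]>150)&(abs(r[:,0])<.012)];
for lo,hi in((-.012,-.004),(-.004,.004),(.004,.012),(-.055,-.045),(-.045,-.035),(-.035,-.022)):
  k2=g[(g[:,1]>lo)&(g[:,1]<hi)];
  if len(k2): print('brass',lo,hi,len(k2),np.median(k2[:,2]).round(4))
E
python3 lv.py w12
```

```text
-0.03 103 0.1484 0.0005 rows 314.0 328.0
-0.02 387 0.1484 0.0005 rows 294.0 316.0
-0.01 335 0.1484 0.0005 rows 276.0 296.0
0.0 239 0.1483 0.0005 rows 254.0 276.0
0.01 434 0.1483 0.0005 rows 230.0 254.0
0.02 617 0.1483 0.0005 rows 206.0 232.0
0.03 660 0.1484 0.0006 rows 182.0 208.0
0.04 717 0.1483 0.0006 rows 156.0 182.0
0.05 783 0.1481 0.0007 rows 128.0 156.0
0.06 152 0.1361 0.008 rows 122.0 126.0
slope x,y [0.00034081 0.00049559 0.14831735] 2905
brass -0.012 -0.004 119 0.1513
brass -0.004 0.004 228 0.1513
brass 0.004 0.012 181 0.1512
brass -0.035 -0.022 86 0.1563
```

The board is level (slope under 0.001; the first fit had caught the end face). The bush stands 3.0 mm above the top, which is just its flange, so it is home. Quick screwdriver and clamp check, then hand in.

```bash
python3 - <<'E'
from h import *
O=np.array([.499,-.022]);ex=np.array([.9367,-.3502]);ey=np.array([.3502,.9367])
for f in('w0','w9','w12'):
  s=dict(np.load('pics/'+f+'.npz'));im=s['image'].astype(int);L=[]
  for v,u in np.argwhere(im.min(2)>90):
    p=pt(s,u,v);q=p[:2]-O;x,y=q@ex,q@ey
    if .07<x<.13 and -.02<y<.09 and 0.004<p[2]<.04: L.append((x,y))
  L=np.array(L);print(f,'shaft: mean x',L[:,0].mean(),'tip y',L[:,1].max(),len(L))
s=dict(np.load('pics/t1.npz'));im=s['image'].astype(int)
m=(im[...,0]>150)&(im[...,1]<95)&(im[...,2]<95);m[:, :195]=0;m[:,235:]=0;m[:170]=0;m[225:]=0
c=np.argwhere(m).mean(0)[::-1];p=onz(s,*c,.195);q=p[:2]-O;print('red bar nest',q@ex,q@ey)
print(sense()['finger_gap'],abs(sense()['qvel']).max());close_job()
E
```

```text
w0 shaft: mean x 0.09847180381707231 tip y 0.045099872688972184 108
w9 shaft: mean x 0.09805234420902555 tip y 0.04413216890285136 171
w12 shaft: mean x 0.09794432043554685 tip y 0.04574837445677094 628
red bar nest -0.03511648658931309 0.13783592438611303
0.5750424899463027 0.14418482628981247
the job is handed in; nothing more can be done
```

The job is handed in after about 20 s of robot time. The clamp pressed the brass bush home and was swung back open. The board is held level in the gripper about 100 mm above its bed.

**Last checks**
- **Clamp:** the red bar measured at nest y ≈ +138 mm, about 1.96 rad, well past upright.
- **Bush:** its top is 3.0 mm above the board, which is just the flange, so it is home.
- **Board:** the top is level, with a slope under 0.001 rad. The grip gap is about 49 mm, the weight reads about 2.8 N, and the arm is still.
- **Bystanders:** the screwdriver agrees within 2 mm across views. The bell, oil can, weight and loupe show no change in the top picture.

**What went wrong or disagreed**
- **First close on the handle missed:** the real finger tips were about 40 mm above the reported TCP. I measured the offset from the wrist picture, gripped the bar again lower down, and allowed for it when gripping the board.
- **First levelness fit read 0.12 rad:** it had caught the board's end face. A second fit on the top only gave the level reading above.
- **Screwdriver area changed in the top picture:** I put this down to the arm's shadow and view. The depth measurements show it did not move.

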